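# Fetch the axle spacer out of its deep pocket with the spring tongs

## Task

A wheel of the model car is being refitted and its axle spacer is needed. Take the spring tongs out of their stand, reach into the carry case and squeeze them shut on the steel spacer (the thick round one, not the thin pin or the flat hexagonal nut) at the bottom of its pocket, lift it out and lower it down to the floor of the grey parts tray before letting go. Then hang the tongs upright in their stand again; do not touch the spacer with the robot's own fingers.

Things in the scene. Friction and masses are not known exactly. Their poses are not given: they have to be found in the camera images.
- tongs: Upright spring tongs, 0.09 kg. Origin midway between prong tips at tip level; z up, arms close along y. Each arm: prong 4 mm thick (y), 12 wide, up to 90 mm; shoulder 89-95 mm high, reaching 34 mm out (y), 36 wide; above it a finger plate up to 147 mm (the top), 24 wide: hold the plates' outer faces from above, about 120 mm above the tips. Free: 46 mm over plates; prongs 26 mm apart, 34 over all.
- tongs_l (a joint): Inward slide of one tongs arm in m; the other mirrors it. 0 open, 0.009 stop. Over the plates 46 mm at 0; each mm squeezed off closes the prongs 1 mm. The spring pushes back 1.5 N at 46 mm over the plates, 4.5 N at 42, 6 N at 40, 9 N at 36 (closed on the spacer). Hold at 40-41 mm to carry the tongs open; squeeze with 25 N or more to hold the spacer.
- spacer: Loose steel cylinder 16 mm thick, 24 tall, dark dot on top, 25-50 g. Origin: centre of underside, z up. Stands on the floor of one of 3 pockets (48 x 48 mm, 64 deep, floor 12 mm above table, 60 mm apart) in the dark block of a fixed black case (90 x 206 mm, 76 high), within 3 mm of the pocket's centre. The others hold a pin 8 mm thick and a flat hex nut. Open prongs fit in at any turn.
- stand: Fixed stand: aluminium plate 70 x 84 mm, top 107 mm above the table, on a black foot 90 x 104 mm. Its central hole, 26 mm (x) by 48 mm (y), takes the prongs; the tongs' shoulders rest on the plate, tongs' y along stand's y, either way round. Hanging, the tongs' origin is 18 mm above the stand's origin, which is the centre of the foot's underside on the table; z up.
- tray: Fixed grey open parts tray, 120 x 120 mm outside, rim 20 mm high, walls and floor 4 mm thick. Origin: centre of its underside, on the table; z up. Empty at the start; it stands on the other side of the case from the stand.
Things that resemble listed ones, but are neither listed nor needed, are in the scene too. There is more than one size of the stand; the job needs the smaller. Of the things that look like the tongs, the larger one is meant.

How it is judged:
On the way, in this order (a step that is already met when the one before it is completed fails the run):
1. the spacer, gripped in the tongs, is lifted clear out of its pocket (height (world z) of spacer above 0.08 m and contact force between tongs and spacer above 0.5 N), for 0.2 s.
2. still gripped in the tongs, the spacer is lowered to the floor of the tray (within 12 mm) (x of spacer in the frame of tray between -0.056 and 0.056 m and y of spacer in the frame of tray between -0.056 and 0.056 m and z of spacer in the frame of tray below 0.016 m and contact force between tongs and spacer above 0.5 N), for 0.1 s.
At the end, for the whole second after the job is handed in: The spacer rests on the floor of the grey tray (standing or lying), and the tongs hang upright in the stand again: within 18 mm of its centre, shoulders down on the plate (height within 8 to 10 mm), tilted less than 10 degrees; both at rest (x of spacer in the frame of tray between -0.056 and 0.056 m and y of spacer in the frame of tray between -0.056 and 0.056 m and z of spacer in the frame of tray below 0.018 m and linear speed of each of spacer, tongs below 0.05 m/s and horizontal distance between tongs and stand below 0.018 m and z of tongs in the frame of stand between 0.008 and 0.026 m and angle between tongs's own z axis and vertical below 0.17 rad); the robot touches nothing.
It fails at once if the robot's own fingers press on the spacer (contact force between the fingers and spacer above 0.5 N).
It also fails if it takes over 54 s, if anything falls off the work surface, if the arm or the gripper's body presses on something with over 40 N, if the wrist force passes 120 N, or if a joint passes its speed limit or range.

## Robot

A 7-joint arm with a two-finger parallel gripper is mounted at the origin on the work surface. World frame = base frame: x ahead of the robot, y to its left, z up, the work surface at z = 0. Lengths are in m, angles in rad, forces in N, time in s.
With the tool pointing down it reaches from about 0.4 to 0.85 m from the base axis. Payload 4.5 kg.
Tool frame: the origin (TCP) lies midway between the tips of the shut fingers; the grasp point (between the pads) lies 19 mm behind it; z points along the fingers, y is the line along which they close (so a half turn about z gives the same grasp; the last joint's range is limited). The gripper opens to 88 mm and grips with 3 to 60 N. Pads are 18 mm wide; open, the fingers measure 123 mm over their backs; the gripper's body (75 mm by 187 mm) begins 45 mm behind the grasp point.
Start: joints at [1.365, 0.689, -0.195, 1.565, 0.157, 0.902, -0.215], TCP at [0.148, -0.607, 0.239] pointing down, gripper open.
Joint ranges: [-3.01, 3.01], [-0.46, 2.08], [-1.47, 1.51], [0.13, 2.56], [-1, 4.14], [0.04, 2.09], [-2.66, 2.66]. Speed limits (rad/s): [2.57, 2.57, 3.14, 3.14, 3.14, 3.14, 3.14].

## Interface

Orientations are given as a unit quaternion [x, y, z, w].
In Python, from plant import r gives the robot as it stands. The module is installed in compiled form; this text tells all that it offers.
- The arm moves only by the tool step_arm, never from a script. Its argument "series" is a list of rows, each a list of 7 numbers: the shift along the world's x, y, z in mm, then the turn, a rotation vector about the world's x, y, z in rad, then the closure, from 0 (fully open) to 1 (shut). A call has 1 to 20 rows; each row shifts and turns the commanded pose from where the row before left it; what a row does not reach is not made up. A row lasts 1/10 s, in which the tool goes at most 50 mm and 8.59 degrees, less where a joint would pass 70% of its speed; a pose out of reach is approached as far as the arm can. A call is refused whole if a number of a shift passes 50 or a number of a turn 0.15, either way. A call with a gripper value outside its range is refused whole. The fingers move at their own pace and stop on an object; "force" is the grip in N (left out, the last holds). Time passes only in rows, so rows that do not move let the fingers close. It gives the time, the measured TCP pose, the force, the opening and the grip force at its end, in the units of the state.
- r.get_state(): the state, without advancing time (a new reading comes with each control period).
- r.snapshot(name): name is "side" or "top"; returns (picture, depth): 480x640x3 uint8, blue, green, red; 480x640 float32, m along the optical axis (not along the pixel's ray), 0 where there is no reading.
- r.get_calibration(name): a dict with "intrinsics" (3x3 intrinsics, pixels), "pose" (4x4, takes a point from camera to world coordinates). Camera axes: x right, y up, looking along -z (the intrinsics and any distortion apply to the point x, -y, -z); pixel columns grow to the right and rows downward; lengths in m; the calibration is good to about 2 mm. A picture is of the moment at which its call begins. get_calibration takes no time and is no camera call.
- r.finish_job(): hands the job in; it is judged then, once.
The state is a dict: "clock": time; "q": joint angles; "qd": joint speeds; "joint_torque": joint torques, N m; "tool_pos": TCP position; "eef_rot": TCP orientation; "contact_force": force on the tool from outside, world axes, zero at the start; "moment": the same for the moment, N m; "opening": opening from 0.0 (shut) to 1.0 (fully open); "finger_force": force on a finger pad.
Only numpy, scipy, OpenCV 4.12 (cv2) and the standard library are available. Lean on these libraries where they do the work, as an engineer would, in place of code of your own. Each camera call takes 0.05 s, during which the arm holds its last target. There are 200 camera calls.

## Working session

There is one attempt and no reset: what is moved stays moved. The work goes in short steps, Python scripts to look and compute and a tool call to move; the robot and the scene stay as the last step left them, time stands still between calls to the robot, and variables do not carry over. Pictures are saved under pics/ and viewed, at most 11 in all, crops included, and the job is handed in when it is done.

Besides the shell and the picture viewer there is one more tool, called after "Emit:" in YAML: its name, and indented under it one key for each argument. step_arm: Moves the arm, as the interface text tells. Its arguments: {"type":"object","properties":{"series":{"type":"array"},"force":{"type":"number"}},"required":["series"]}

```bash
mkdir -p pics
cat > h.py <<'E'
import numpy as np, cv2
from plant import r
def cal(n):
    c=r.get_calibration(n); return np.array(c["intrinsics"]),np.array(c["pose"]),c
def pts(n,d):
    K,T,_=cal(n); v,u=np.mgrid[0:480,0:640]
    P=np.stack([(u-K[0,2])/K[0,0]*d,-(v-K[1,2])/K[1,1]*d,-d],-1)
    return P@T[:3,:3].T+T[:3,3]
def snap(n,name):
    im,d=r.snapshot(n); cv2.imwrite(f"pics/{name}.png",im); np.savez(f"pics/{name}.npz",im=im,d=d); return im,d,pts(n,d)
def load(n,name):
    z=np.load(f"pics/{name}.npz"); return z["im"],z["d"],pts(n,z["d"])
E
python3 - <<'E'
from h import *
for n in("side","top"):
    snap(n,n+"0"); print(cal(n)[2])
print(r.get_state())
E
```

```text
{'intrinsics': array([[507.01492615,   0.        , 317.04507756],
       [  0.        , 507.01492615, 231.84413496],
       [  0.        ,   0.        ,   1.        ]]), 'pose': array([[-0.93488699,  0.26797366, -0.2327583 ,  0.23901812],
       [-0.35487074, -0.69220588,  0.62842484,  0.62647797],
       [ 0.00728464,  0.67010532,  0.74223028,  0.73000853],
       [ 0.        ,  0.        ,  0.        ,  1.        ]])}
{'intrinsics': array([[582.7753707 ,   0.        , 318.75634128],
       [  0.        , 582.7753707 , 238.53200428],
       [  0.        ,   0.        ,   1.        ]]), 'pose': array([[ 0.00654473,  0.99198862, -0.12615758,  0.30719533],
       [-0.99977434,  0.00394136, -0.0208745 ,  0.0506034 ],
       [-0.02021003,  0.12626573,  0.99179056,  1.08237589],
       [ 0.        ,  0.        ,  0.        ,  1.        ]])}
{'clock': 0.1, 'q': array([ 1.36484534,  0.68992513, -0.1945175 ,  1.56621946,  0.15734031,
        0.90250602, -0.21507285]), 'qd': array([ 0.00201237, -0.00204164,  0.00018824, -0.00105087, -0.00047986,
        0.00095633, -0.00026991]), 'joint_torque': array([-2.77317733e-03, -5.28500962e+01, -1.27158958e+00, -1.53837276e+01,
       -5.26020722e-02,  2.02720672e-03,  7.12099973e-05]), 'tool_pos': array([ 0.14822615, -0.60659114,  0.23798005]), 'eef_rot': array([ 9.92815777e-01,  1.19650079e-01, -1.74332076e-04, -8.13062967e-04]), 'contact_force': array([0.09206793, 1.00396665, 0.33512705]), 'moment': array([-0.04180667, -0.0285528 , -0.01047697]), 'finger_force': 0.0, 'opening': 0.9981292632721782}
```

View pics/top0.png

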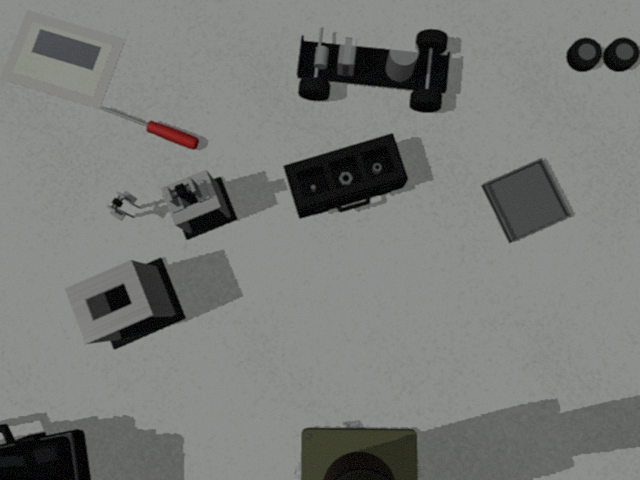

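View pics/side0.png

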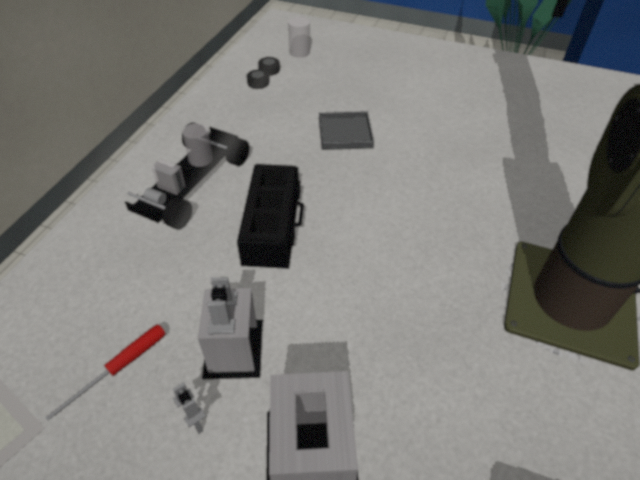

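Top view: the small stand with the tongs is at about (200,205). The larger empty stand is at (125,300), and a smaller tongs-like thing is at (122,205). The case is at (345,175), with pin (313,187), nut (346,178) and a round thing (377,168). The tray is at (528,200). The side view agrees. Next, an enlarged crop to confirm and measurements from depth.

Run:
```python
from h import *
im,d,P=load("top","top0")
a=cv2.resize(im[125:225,285:415],(650,500),interpolation=cv2.INTER_CUBIC)
a=cv2.convertScaleAbs(a,alpha=1.8)
b=cv2.resize(im[160:245,100:240],None,fx=4,fy=4,interpolation=cv2.INTER_CUBIC)
cv2.imwrite("pics/cA.png",a[:, :800]); cv2.imwrite("pics/cB.png",cv2.convertScaleAbs(b,alpha=1.4))
def rect(m,name):
    p=P[m]; c,s,an=cv2.minAreaRect(p[:,:2].astype(np.float32)); print(name,len(p),np.round(c,4),np.round(s,4),round(an,1),"z",np.round(np.percentile(p[:,2],[5,50,95]),4))
v,u=np.mgrid[0:480,0:640]
box=lambda u0,u1,v0,v1:(u>u0)&(u<u1)&(v>v0)&(v<v1)&(d>0)
z=P[...,2]
B=box(160,245,160,245)
rect(B&(abs(z-.107)<.006),"plate"); rect(B&(z>.15),"tongs top"); rect(B&(z>.115),"tongs all")
rect(box(60,190,250,350)&(z>.09),"bigstand")
rect(box(100,165,180,225)&(z>.02),"small tongs")
C=box(280,415,125,225); rect(C&(abs(z-.076)<.006),"case"); 
rect(box(475,580,150,250)&(z>.012),"tray rim"); rect(box(475,580,150,250)&(z>.002)&(z<.03),"tray all")
for n,x,y in(("pin",313,187),("nut",346,178),("round",377,168)):
    print(n,np.round(P[y-2:y+3,x-2:x+3].reshape(-1,3).mean(0),4), np.round(P[y,x-8:x+9,2],3))
```

```text
plate 1272 [0.5021 0.2923] [0.0714 0.0845] 22.7 z [0.1036 0.1069 0.1122]
tongs top 372 [0.5035 0.2954] [0.0242 0.0462] 22.2 z [0.152  0.1613 0.1664]
tongs all 508 [0.5026 0.2919] [0.0302 0.064 ] 18.1 z [0.1174 0.1581 0.1662]
bigstand 4121 [0.3232 0.4087] [0.0974 0.1185] 24.1 z [0.1081 0.1468 0.1498]
small tongs 432 [0.506  0.3871] [0.0485 0.126 ] 18.7 z [0.0581 0.0835 0.1067]
case 3145 [0.5548 0.0265] [0.0897 0.2047] 17.1 z [0.071  0.0755 0.0787]
tray rim 721 [ 0.517  -0.3092] [0.1203 0.122 ] 23.8 z [0.0133 0.0189 0.0227]
tray all 4606 [ 0.5196 -0.3168] [0.187  0.1957] 0.0 z [0.0022 0.0045 0.0201]
pin [0.5366 0.0839 0.0305] [0.012 0.01  0.012 0.01  0.009 0.008 0.04  0.037 0.036 0.039 0.014 0.014
 0.012 0.013 0.012 0.016 0.012]
nut [0.5554 0.0231 0.0227] [0.014 0.022 0.023 0.023 0.022 0.023 0.021 0.022 0.021 0.022 0.021 0.021
 0.02  0.023 0.011 0.012 0.011]
round [ 0.5713 -0.0334  0.0356] [0.013 0.012 0.014 0.029 0.039 0.035 0.033 0.035 0.038 0.034 0.035 0.031
 0.012 0.01  0.011 0.013 0.011]
```

View pics/cA.png

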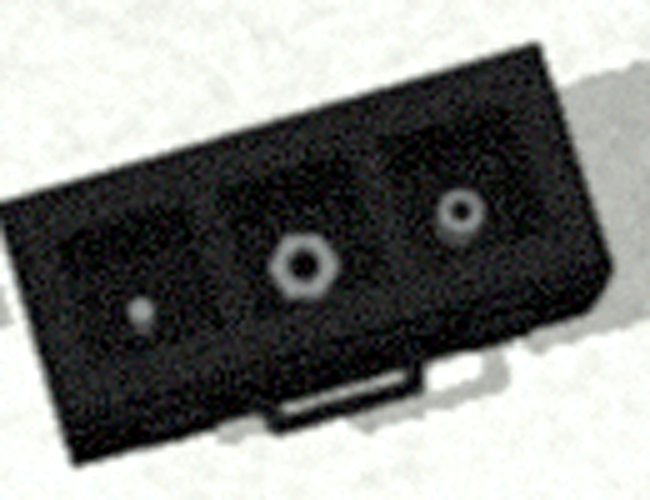

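View pics/cB.png

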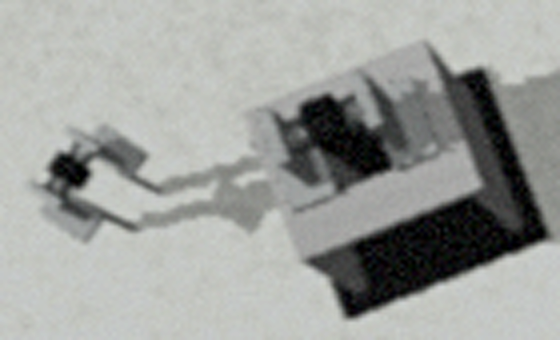

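The crop confirms the spacer as the round ring in the right pocket, px (377,167), with its top at z≈0.036 = 12+24 mm. The left pocket holds the thin pin and the middle one the hex nut. The larger tongs hang in the smaller stand (plate 71x84 at z 0.107 and tongs top 0.165, both as expected). The thing at (122,205) is smaller. Now directions and refined centres.

```bash
cat >> h.py <<'E'
def ray(n,u,v,z):
    K,T,_=cal(n); w=T[:3,:3]@np.array([(u-K[0,2])/K[0,0],-(v-K[1,2])/K[1,1],-1]); return T[:3,3]+w*(z-T[2,3])/w[2]
def longdir(p):
    c,s,a=cv2.minAreaRect(p[:,:2].astype(np.float32)); b=cv2.boxPoints((c,s,a)); e=[b[1]-b[0],b[2]-b[1]]
    L=max(e,key=np.linalg.norm); return np.round(c,4),np.round(sorted(s),4),round(float(np.degrees(np.arctan2(L[1],L[0]))%180),1)
E
python3 - <<'E'
from h import *
im,d,P=load("top","top0"); v,u=np.mgrid[0:480,0:640]; z=P[...,2]
box=lambda u0,u1,v0,v1:(u>u0)&(u<u1)&(v>v0)&(v<v1)&(d>0)
B=box(160,245,160,245)
print("plate",longdir(P[B&(abs(z-.107)<.006)]));
for t in(.155,.160,.1625):
  m=B&(z>t); n,l,st,ce=cv2.connectedComponentsWithStats(m.astype(np.uint8)); print("tongs",t,longdir(P[m]),[(s[4],ray("top",*c,.165).round(4)) for s,c in zip(st[1:],ce[1:]) if s[4]>15])
print("case",longdir(P[box(280,415,125,225)&(abs(z-.076)<.006)]),"tray",longdir(P[box(475,580,150,250)&(z>.014)]))
g=im.max(2); m=(box(365,390,155,180)&(g>60)).astype(np.uint8); k,_=max([(c,cv2.contourArea(c)) for c in cv2.findContours(m,0,2)[0]],key=lambda t:t[1])
c,rad=cv2.minEnclosingCircle(k); print("spacer px",c,rad,ray("top",*c,.036).round(4))
m=box(360,395,150,185)&(z>.030)&(z<.045); print("depth",P[m].mean(0).round(4),m.sum())
im,d,P=load("side","side0"); z=P[...,2]
R=box(180,270,250,380)&(P[...,1]>.22)&(P[...,1]<.36)
print("side tongs",longdir(P[R&(z>.160)]),"plate",longdir(P[R&(abs(z-.107)<.004)]))
print("side case",longdir(P[box(230,310,150,270)&(abs(z-.076)<.005)]),"tray",longdir(P[box(310,385,105,155)&(z>.014)]))
E
```

```text
plate (array([0.5021, 0.2923]), array([0.0714, 0.0845]), 112.7)
tongs 0.155 (array([0.5035, 0.2954]), array([0.0242, 0.0462]), 112.2) [(np.int32(287), array([0.5024, 0.2943, 0.165 ]))]
tongs 0.16 (array([0.5035, 0.2954]), array([0.0241, 0.0462]), 112.2) [(np.int32(56), array([0.5109, 0.2767, 0.165 ])), (np.int32(106), array([0.5028, 0.2946, 0.165 ])), (np.int32(62), array([0.4954, 0.3134, 0.165 ]))]
tongs 0.1625 (array([0.5034, 0.2952]), array([0.024 , 0.0459]), 111.6) [(np.int32(49), array([0.5113, 0.277 , 0.165 ])), (np.int32(55), array([0.5035, 0.2945, 0.165 ])), (np.int32(44), array([0.4959, 0.314 , 0.165 ]))]
case (array([0.5548, 0.0265]), array([0.0897, 0.2047]), 107.1) tray (array([ 0.5172, -0.3093]), array([0.1202, 0.122 ]), 114.0)
spacer px (376.5, 167.0) 4.031229019165039 [ 0.5731 -0.0325  0.036 ]
depth [ 0.5834 -0.0343  0.0366] 138
side tongs (array([0.5038, 0.2962]), array([0.0239, 0.0483]), 113.1) plate (array([0.503, 0.292]), array([0.0703, 0.087 ]), 112.6)
side case (array([0.554 , 0.0274]), array([0.0886, 0.2036]), 107.6) tray (array([ 0.5175, -0.3094]), array([0.1204, 0.1253]), 114.6)
```

Emit:
step_arm:
  series:
    - [32,23,1,0,0,0.015,0]
    - [32,23,1,0,0,0.015,0]
    - [32,23,1,0,0,0.015,0]
    - [32,23,1,0,0,0.015,0]
    - [32,23,1,0,0,0.015,0]
    - [32,23,1,0,0,0.015,0]
    - [32,23,1,0,0,0.015,0]
    - [32,23,1,0,0,0.015,0]
    - [32,23,1,0,0,0.015,0]
    - [32,23,1,0,0,0.015,0]
    - [32,23,1,0,0,0,0]
    - [7,39,0,0,0,0,0]
    - [7,39,0,0,0,0,0]
    - [7,39,0,0,0,0,0]
    - [7,39,0,0,0,0,0]
    - [7,39,0,0,0,0,0]
    - [7,39,0,0,0,0,0]
    - [7,39,0,0,0,0,0]
    - [7,39,0,0,0,0,0]
    - [0,0,0,0,0,0,0]

```text
clock: 2.1
tool_pos: [0.5572, -0.034, 0.2496]
eef_rot: [0.98, 0.199, 0.001, -0.002]
contact_force: [-0.1, -0.2, 0.0]
opening: 1.002
finger_force: 0.0
```

Emit:
step_arm:
  series:
    - [-6,37,0,0,0,0,0]
    - [-6,37,0,0,0,0,0]
    - [-6,37,0,0,0,0,0]
    - [-6,37,0,0,0,0,0]
    - [-6,37,0,0,0,0,0]
    - [-6,37,0,0,0,0,0]
    - [-6,36,0,0,0,0,0]
    - [-6,36,0,0,0,0,0]
    - [-6,36,0,0,0,0,0]
    - [0,0,-30,0,0,0,0]
    - [0,0,-25,0,0,0,0]
    - [0,0,0,0,0,0,0]
    - [0,0,0,0,0,0,0]

```text
clock: 3.4
tool_pos: [0.5027, 0.2871, 0.1947]
eef_rot: [0.981, 0.193, -0.0, 0.0]
contact_force: [0.6, -1.1, 0.8]
opening: 0.997
finger_force: 0.0
```

Run:
```python
from h import *
im,d,P=snap("side","side1"); print(r.get_state()["tool_pos"])
cv2.imwrite("pics/s1c.png",cv2.resize(im[160:420,110:400],(725,650))[:600])
```

```text
[0.50322912 0.28756703 0.19553794]
```

View pics/s1c.png

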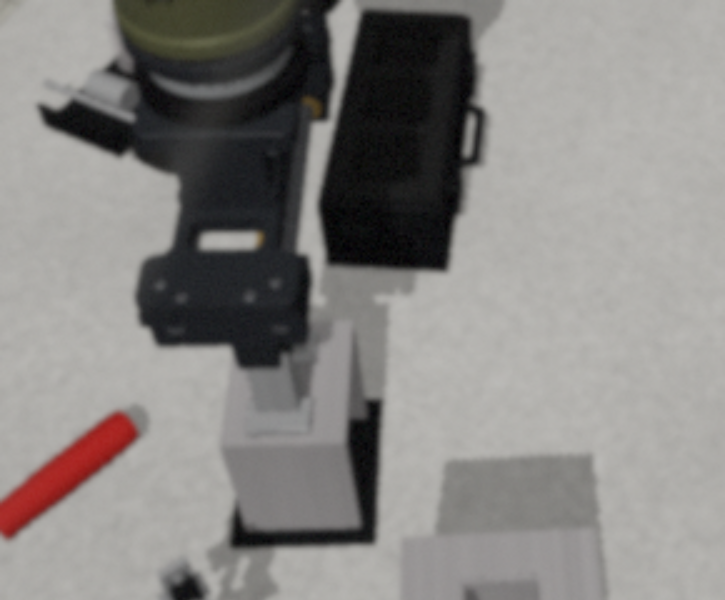

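The gripper hangs above the tongs with its fingers straddling the plates along the tongs' y (near finger at crop (260,350), plates at (280,370)). It is about 8 mm short in y, so I correct that and go down.

Emit:
step_arm:
  series:
    - [0,8,0,0,0,0,0]
    - [0,0,-20,0,0,0,0]
    - [0,0,-20,0,0,0,0]
    - [0,0,-15,0,0,0,0]
    - [0,0,-12,0,0,0,0]
    - [0,0,-6,0,0,0,0]
    - [0,0,0,0,0,0,0]
    - [0,0,0,0,0,0,0]

```text
clock: 4.25
tool_pos: [0.5029, 0.2963, 0.1224]
eef_rot: [0.981, 0.194, 0.001, -0.0]
contact_force: [0.5, -0.1, 0.5]
opening: 1.0
finger_force: 0.0
```

Emit:
step_arm:
  series:
    - [0,0,0,0,0,0,0.3]
    - [0,0,0,0,0,0,0.44]
    - [0,0,0,0,0,0,0.5]
    - [0,0,0,0,0,0,0.54]
    - [0,0,0,0,0,0,0.54]
    - [0,0,0,0,0,0,0.54]
    - [0,0,0,0,0,0,0.54]
    - [0,0,0,0,0,0,0.54]
    - [0,0,0,0,0,0,0.54]
    - [0,0,0,0,0,0,0.54]
    - [0,0,0,0,0,0,0.54]
    - [0,0,0,0,0,0,0.54]
  force: 25

```text
clock: 5.45
tool_pos: [0.5025, 0.2958, 0.1218]
eef_rot: [0.981, 0.194, 0.0, 0.0]
contact_force: [1.1, 0.3, 1.2]
opening: 0.458
finger_force: 5.9
```

Emit:
step_arm:
  series:
    - [0,0,15,0,0,0,0.53]
    - [0,0,20,0,0,0,0.53]
    - [0,0,25,0,0,0,0.53]
    - [0,0,30,0,0,0,0.53]
    - [0,0,30,0,0,0,0.53]
    - [4,-17,0,0,0,0,0.53]
    - [6,-31,0,0,0,0,0.53]
    - [6,-30,0,0,0,0,0.53]
    - [7,-30,0,0,0,0,0.53]
    - [7,-30,0,0,0,0,0.53]
    - [7,-30,0,0,0,0,0.53]
    - [7,-30,0,0,0,0,0.53]
    - [7,-30,0,0,0,0,0.53]
    - [7,-30,0,0,0,0,0.53]
    - [6,-30,0,0,0,0,0.53]
    - [4,-25,0,0,0,0,0.53]
    - [2,-15,0,0,0,0,0.53]
    - [0,0,0,0,0,0,0.53]
    - [0,0,0,0,0,0,0.53]
    - [0,0,0,0,0,0,0.53]

```text
clock: 7.45
tool_pos: [0.5723, -0.0297, 0.2417]
eef_rot: [0.981, 0.195, 0.0, -0.001]
contact_force: [-0.0, 0.9, -0.7]
opening: 0.469
finger_force: 4.7
```

Run:
```python
from h import *
im,d,P=snap("side","side2"); im2,d2,P2=snap("top","top2"); s=r.get_state(); print(s["tool_pos"],s["opening"]*88,s["finger_force"])
a=cv2.resize(im[100:280,190:340],(480,576),interpolation=cv2.INTER_CUBIC)
b=cv2.resize(im2[110:230,280:340+80],(320,274))
c=np.zeros((576,800,3),np.uint8); c[:,:480]=cv2.convertScaleAbs(a,alpha=1.7); c[:274,480:]=cv2.convertScaleAbs(b,alpha=1.7); cv2.imwrite("pics/c2.png",c)
```

```text
[ 0.572374   -0.03017377  0.24180162] 41.29863671770722 4.685478567148493
```

View pics/c2.png

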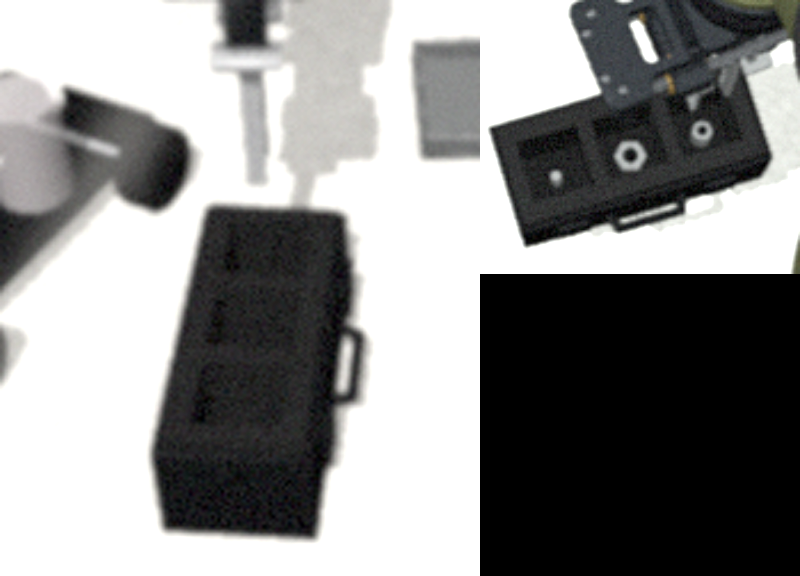

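The tongs hang upright above the pocket. The side view shows the prong at crop (255,130), and the top view shows both tips at crop (692,100)/(728,85) beside the spacer at (702,130). I measure the prongs from depth and the spacer again.

Run:
```python
from h import *
v,u=np.mgrid[0:480,0:640]
a=np.radians(112.4); Y=np.array([np.cos(a),np.sin(a)]); X=np.array([Y[1],-Y[0]])
c0=np.array([.5723,-.0300])
for n,f in(("side","side2"),("top","top2")):
    im,d,P=load(n,f); q=(P[...,:2]-c0); lx=q@X; ly=q@Y; z=P[...,2]
    for lo,hi in((.13,.155),(.155,.18),(.18,.21)):
        m=(d>0)&(z>lo)&(z<hi)&(abs(lx)<.03)&(abs(ly)<.05)
        if m.sum()>3:
            print(n,lo,m.sum(),"lx",np.percentile(lx[m],[2,50,98]).round(4),"ly",np.percentile(ly[m],[2,25,50,75,98]).round(4),"zmin",z[m].min().round(4))
im,d,P=load("top","top2"); q=(P[...,:2]-c0)
for nm in("top0","top2"):
    im,d,P=load("top",nm); w=((u>362)&(u<392)&(v>155)&(v<182)&(P[...,2]<.05)&(im.max(2)>45)).astype(np.uint8)
    cs=cv2.findContours(w,0,2)[0]; k=max(cs,key=cv2.contourArea); x,y,ww,hh=cv2.boundingRect(k); e=cv2.minEnclosingCircle(k)
    t=np.array(im.max(2)[160:178,368:386]); print(nm,(x,y,ww,hh),e,ray("top",*e[0],.036).round(4)); 
im,d,P=load("top","top0"); print(im.max(2)[158:176,368:388])
```

```text
side 0.13 52 lx [-0.004   0.0013  0.0076] ly [-0.012   0.0135  0.0146  0.0155  0.0171] zmin 0.1396
side 0.155 90 lx [-0.0041  0.0009  0.0076] ly [-0.0115  0.0132  0.0145  0.0155  0.0185] zmin 0.1553
side 0.18 108 lx [-0.0038  0.0013  0.0076] ly [-0.0116  0.014   0.0149  0.0156  0.0174] zmin 0.1803
top 0.13 28 lx [-0.0048 -0.0024  0.0066] ly [-0.0132 -0.0104 -0.01    0.0148  0.016 ] zmin 0.1375
top 0.155 36 lx [-0.0049 -0.0021  0.0064] ly [-0.0125 -0.0104 -0.0101 -0.0038  0.0157] zmin 0.1555
top 0.18 30 lx [-0.0049 -0.0025  0.0043] ly [-0.0136 -0.0108 -0.0101 -0.01   -0.0097] zmin 0.1806
top0 (373, 163, 9, 10) ((377.0, 167.3333282470703), 4.772702217102051) [ 0.5724 -0.0334  0.036 ]
top2 (372, 163, 10, 11) ((376.5, 168.0), 5.590270042419434) [ 0.5712 -0.0325  0.036 ]
[[ 0 25 11  1 11 16 20  4 13 26  8  7 25  3 19 24 10 13  0  7]
 [18 14 12  9  5 14 11 12 18 15 15 25  0 14  0 12 11 13 10  0]
 [ 9 24 17 21  8 11 11  3 13 13 11 22  6 24 19 19 15 19  6  4]
 [ 7 19 12 11 18  8 13 14 12 15 19  7  9 21  9  5  7  0 10 14]
 [ 2 13 20 11 14 10 12 14 25 25 20 19 14 12 14 12  9 16  4 11]
 [14 18  8 15 15 21 35 57 62 61 55 46 30 10 18  2 14  8  7  5]
 [11 11 20 10 17 43 65 72 70 68 69 66 49 19  5 21  2 25 13 16]
 [19 13 20  6 20 54 70 65 40 40 55 68 65 41 20  6 21 22  1  8]
 [12 10 14 18 39 68 65 44 16 10 31 60 68 53 21  2 27  8  9  9]
 [19 13 12 12 39 69 71 42 13  8 23 60 74 47 24  5 14 23  6 14]
 [21  0 12 22 40 69 81 54 36 19 46 72 76 51 17  8  2 15 20  0]
 [ 0 11 20 27 36 64 75 74 70 64 75 77 68 35 24 12 13 15 19 15]
 [14 25  5 15 33 45 59 69 80 76 75 72 46 22 17 20  7 22 15 15]
 [22 13 17  9 37 39 44 46 56 59 52 47 34 18 11 13 11 14 12  9]
 [12 12 26  8 25 36 37 41 46 40 40 28 25 14 21 25  7  9 20 19]
 [14 14  0 21  8 23 29 37 37 43 34 18 15 15 10  8 19 10 17  4]
 [19 13  9 10 15 12 19 27 20 28 18 16 20 10 21 16 20 28 19 22]
 [20 18 22 19 29 12 14  6 21 22  6 13 19 24 12 23 25 16 23 16]]
```

Emit:
step_arm:
  series:
    - [0.5,-3,0,0,0,0,0.515]
    - [0,0,-20,0,0,0,0.515]
    - [0,0,-20,0,0,0,0.515]
    - [0,0,-20,0,0,0,0.515]
    - [0,0,-15,0,0,0,0.515]
    - [0,0,-10,0,0,0,0.515]
    - [0,0,0,0,0,0,0.515]
    - [0,0,0,0,0,0,0.515]
    - [0,0,0,0,0,0,0.515]

```text
clock: 8.45
tool_pos: [0.5737, -0.0351, 0.1576]
eef_rot: [0.981, 0.194, 0.001, 0.0]
contact_force: [-0.8, 0.0, -1.3]
opening: 0.482
finger_force: 3.7
```

Run:
```python
from h import *
im,d,P=snap("top","top3"); s=r.get_state(); print(s["tool_pos"],s["opening"]*88,s["finger_force"])
cv2.imwrite("pics/c3.png",cv2.convertScaleAbs(cv2.resize(im[140:190,345:410],(780,600),interpolation=cv2.INTER_CUBIC),alpha=2))
```

```text
[ 0.57362776 -0.03509763  0.157625  ] 42.60506392858373 3.744079351686196
```

View pics/c3.png

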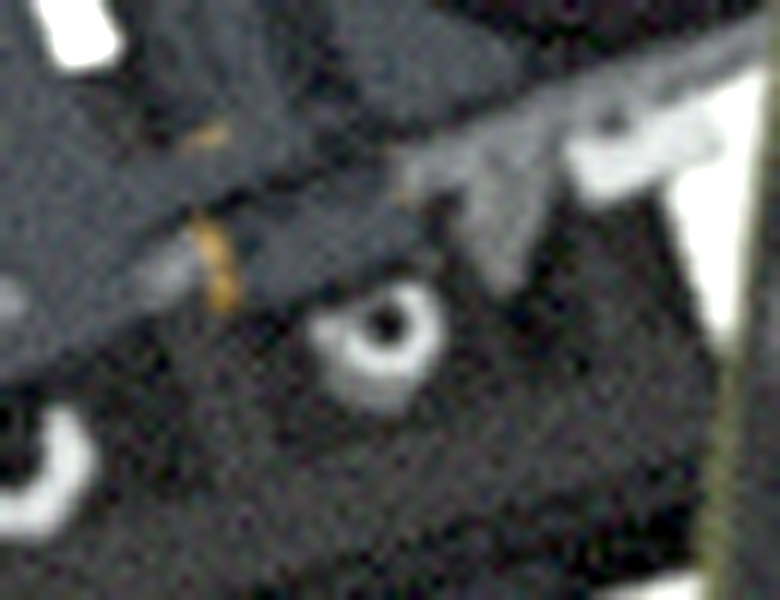

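Run:
```python
from h import *
v,u=np.mgrid[0:480,0:640]
a=np.radians(112.4); Y=np.array([np.cos(a),np.sin(a)]); X=np.array([Y[1],-Y[0]])
c0=np.array([.5736,-.0351])
loc=lambda p:((p[:2]-c0)@X*1e3).round(1).tolist()+[((p[:2]-c0)@Y*1e3).round(1)]
print("L",loc(ray("top",372.1,167.1,.0535)),"R",loc(ray("top",387.1,164.2,.0535)),"spacer",loc(ray("top",345+378/12-.5,140+325/12-.5,.036)),loc(ray("top",376.65,166.5,.036)))
im,d,P=load("top","top3"); q=P[...,:2]-c0; lx=q@X; ly=q@Y; z=P[...,2]
for lo,hi in((.046,.06),(.06,.08),(.08,.1)):
  for s in(-1,1):
    m=(d>0)&(z>lo)&(z<hi)&(abs(lx)<.012)&(s*ly>.006)&(s*ly<.02)
    if m.sum()>2: print(lo,s,m.sum(),"lx",np.percentile(lx[m],[5,50,95]).round(4),"ly",np.percentile(ly[m],[5,50,95]).round(4))
m=(z>.028)&(z<.045)&(abs(lx)<.02)&(abs(ly)<.02)&(d>0); print("sp",m.sum(),lx[m].mean(),ly[m].mean(),u[m].min(),u[m].max(),v[m].min(),v[m].max())
```

```text
Traceback (most recent call last):
TypeError: unsupported operand type(s) for +: 'float' and 'list'
```

Run:
```python
from h import *
v,u=np.mgrid[0:480,0:640]
a=np.radians(112.4); Y=np.array([np.cos(a),np.sin(a)]); X=np.array([Y[1],-Y[0]])
c0=np.array([.5736,-.0351])
loc=lambda p:np.round([(p[:2]-c0)@X*1e3,(p[:2]-c0)@Y*1e3],1)
print("L",loc(ray("top",372.1,167.1,.0535)),"R",loc(ray("top",387.1,164.2,.0535)),"spacer",loc(ray("top",345+378/12-.5,140+325/12-.5,.036)),loc(ray("top",376.65,166.5,.036)))
im,d,P=load("top","top3"); q=P[...,:2]-c0; lx=q@X; ly=q@Y; z=P[...,2]
for lo,hi in((.046,.06),(.06,.08),(.08,.1)):
  for s in(-1,1):
    m=(d>0)&(z>lo)&(z<hi)&(abs(lx)<.012)&(s*ly>.006)&(s*ly<.02)
    if m.sum()>2: print(lo,s,m.sum(),"lx",np.percentile(lx[m],[5,50,95]).round(4),"ly",np.percentile(ly[m],[5,50,95]).round(4))
m=(z>.028)&(z<.045)&(abs(lx)<.02)&(abs(ly)<.02)&(d>0); print("sp",m.sum(),lx[m].mean(),ly[m].mean(),u[m].min(),u[m].max(),v[m].min(),v[m].max())
```

```text
L [-0.3 13. ] R [ -5.6 -14.1] spacer [1.6 3.1] [1.3 2. ]
0.046 -1 13 lx [-0.0112 -0.0042  0.0048] ly [-0.0198 -0.0186 -0.0107]
0.046 1 3 lx [-0.0039 -0.0016 -0.0005] ly [0.0151 0.0156 0.0158]
0.06 -1 29 lx [-0.0099 -0.0028  0.0052] ly [-0.0198 -0.0122 -0.0106]
0.06 1 6 lx [-0.0047 -0.0044 -0.0031] ly [0.0132 0.0151 0.016 ]
0.08 -1 17 lx [-0.0046 -0.0019  0.0037] ly [-0.0135 -0.0112 -0.0106]
sp 65 -0.00295196535307483 -0.0026536991383662445 373 391 163 171
```

Spacer top ring at crop (378,325), right prong tip at (505,290), left tip at (325,325). The tongs sit about 2 mm too far to −y, so I shift +2 mm in y and descend slowly.

Emit:
step_arm:
  series:
    - [0,2,0,0,0,0,0.515]
    - [0,0,0,0,0,0,0.515]
    - [0,0,-6,0,0,0,0.515]
    - [0,0,-6,0,0,0,0.515]
    - [0,0,-6,0,0,0,0.515]
    - [0,0,-6,0,0,0,0.515]
    - [0,0,0,0,0,0,0.515]
    - [0,0,0,0,0,0,0.515]

```text
clock: 9.3
tool_pos: [0.5729, -0.0331, 0.1325]
eef_rot: [0.981, 0.194, -0.0, -0.0]
contact_force: [0.7, 0.6, -0.6]
opening: 0.487
finger_force: 3.7
```

Emit:
step_arm:
  series:
    - [0,0,-5,0,0,0,0.515]
    - [0,0,-5,0,0,0,0.515]
    - [0,0,-2,0,0,0,0.515]
    - [0,0,0,0,0,0,0.54]
    - [0,0,0,0,0,0,0.57]
    - [0,0,0,0,0,0,0.59]
    - [0,0,0,0,0,0,0.62]
    - [0,0,0,0,0,0,0.7]
    - [0,0,0,0,0,0,0.7]
    - [0,0,0,0,0,0,0.7]
    - [0,0,0,0,0,0,0.7]
  force: 32

```text
clock: 10.4
tool_pos: [0.5731, -0.0331, 0.1209]
eef_rot: [0.981, 0.194, 0.0, 0.0]
contact_force: [0.3, 0.0, 1.0]
opening: 0.383
finger_force: 32.0
```

Emit:
step_arm:
  series:
    - [0,0,5,0,0,0,0.7]
    - [0,0,10,0,0,0,0.7]
    - [0,0,20,0,0,0,0.7]
    - [0,0,25,0,0,0,0.7]
    - [0,0,30,0,0,0,0.7]
    - [0,0,20,0,0,0,0.7]
    - [0,0,0,0,0,0,0.7]
    - [0,0,0,0,0,0,0.7]

```text
clock: 11.2
tool_pos: [0.5727, -0.0332, 0.2308]
eef_rot: [0.981, 0.194, 0.0, 0.0]
contact_force: [-0.8, -0.7, -2.6]
opening: 0.384
finger_force: 32.0
```

Run:
```python
from h import *
im,d,P=snap("side","side4"); im2,d2,P2=snap("top","top4"); s=r.get_state(); print(s["tool_pos"],s["opening"]*88,s["finger_force"])
a=cv2.resize(im[100:220,220:320],(480,576),interpolation=cv2.INTER_CUBIC)
b=cv2.resize(im2[140:200,340:410],(320,274),interpolation=cv2.INTER_CUBIC)
c=np.zeros((576,800,3),np.uint8); c[:,:480]=a; c[:274,480:]=cv2.convertScaleAbs(b,alpha=1.7); cv2.imwrite("pics/c4.png",c)
```

```text
[ 0.57194674 -0.03322215  0.2295605 ] 33.534965282377605 31.999792729038745
```

View pics/c4.png

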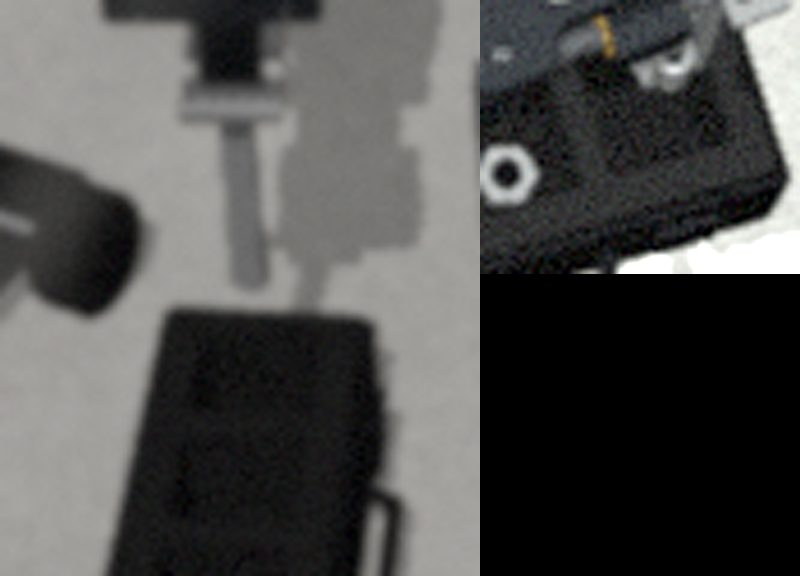

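The inset shows the pocket empty and the spacer ring between the prongs at (675,62), so the grip holds. On to the tray.

Emit:
step_arm:
  series:
    - [-3,-15,0,0,0,0,0.7]
    - [-6,-30,0,0,0,0,0.7]
    - [-6,-30,0,0,0,0,0.7]
    - [-6,-30,0,0,0,0,0.7]
    - [-6,-30,0,0,0,0,0.7]
    - [-6,-30,0,0,0,0,0.7]
    - [-6,-30,0,0,0,0,0.7]
    - [-6,-30,0,0,0,0,0.7]
    - [-6,-30,0,0,0,0,0.7]
    - [-4,-21,0,0,0,0,0.7]
    - [0,0,-25,0,0,0,0.7]
    - [0,0,-30,0,0,0,0.7]
    - [0,0,-25,0,0,0,0.7]
    - [0,0,-15,0,0,0,0.7]
    - [0,0,-8,0,0,0,0.7]
    - [0,0,0,0,0,0,0.7]
    - [0,0,0,0,0,0,0.7]

```text
clock: 13.0
tool_pos: [0.518, -0.3097, 0.128]
eef_rot: [0.981, 0.193, 0.0, 0.0]
contact_force: [1.1, 0.6, -1.1]
opening: 0.384
finger_force: 32.0
```

Emit:
step_arm:
  series:
    - [0,0,-5,0,0,0,0.7]
    - [0,0,-5,0,0,0,0.7]
    - [0,0,-2,0,0,0,0.7]
    - [0,0,-1,0,0,0,0.7]
    - [0,0,0,0,0,0,0.7]
    - [0,0,0,0,0,0,0.7]
    - [0,0,0,0,0,0,0.7]

```text
clock: 13.7
tool_pos: [0.5181, -0.3092, 0.1149]
eef_rot: [0.981, 0.194, 0.0, 0.0]
contact_force: [-0.4, -0.0, -1.1]
opening: 0.385
finger_force: 32.0
```

Run:
```python
from h import *
im,d,P=snap("side","side5"); im2,d2,P2=snap("top","top5"); s=r.get_state(); print(s["tool_pos"],s["opening"]*88,s["contact_force"])
c=np.zeros((576,800,3),np.uint8); c[:,:400]=cv2.resize(im[70:178,310:385],(400,576),interpolation=cv2.INTER_CUBIC); c[:400,400:]=cv2.resize(im2[150:250,480:580],(400,400),interpolation=cv2.INTER_CUBIC); cv2.imwrite("pics/c5.png",c)
```

```text
[ 0.5180244  -0.30918523  0.11486165] 33.65504515999305 [ 0.11440722 -0.23437428 -0.660679  ]
```

View pics/c5.png

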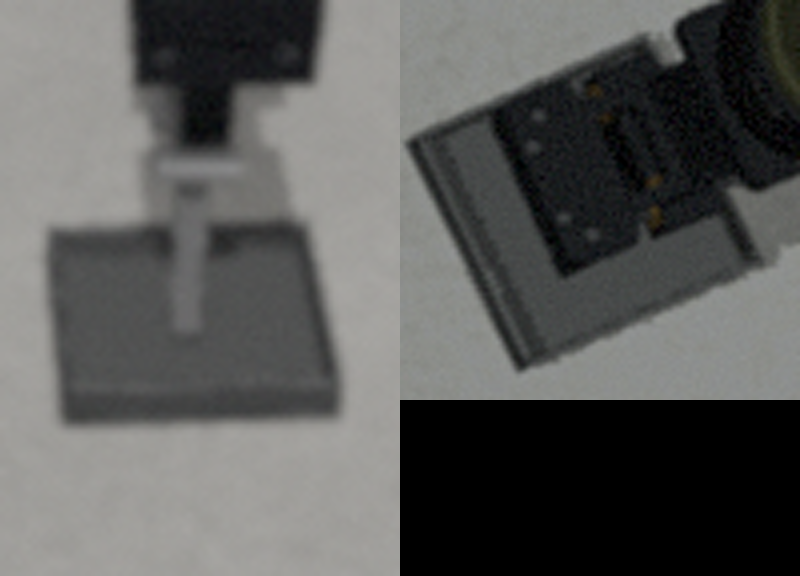

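The side view shows the prong (190,330) at the middle of the tray floor. I lower 1.5 mm, open to 42.5 mm and lift away.

Emit:
step_arm:
  series:
    - [0,0,-1.5,0,0,0,0.7]
    - [0,0,0,0,0,0,0.7]
    - [0,0,0,0,0,0,0.6]
    - [0,0,0,0,0,0,0.55]
    - [0,0,0,0,0,0,0.52]
    - [0,0,0,0,0,0,0.52]
    - [0,0,0,0,0,0,0.52]
    - [0,0,0,0,0,0,0.52]
    - [0,0,5,0,0,0,0.52]
    - [0,0,8,0,0,0,0.52]
    - [0,0,12,0,0,0,0.52]
    - [0,0,20,0,0,0,0.52]
    - [0,0,30,0,0,0,0.53]
    - [0,0,30,0,0,0,0.53]
    - [0,0,20,0,0,0,0.53]
    - [0,0,0,0,0,0,0.53]
    - [0,0,0,0,0,0,0.53]
  force: 25

```text
clock: 15.5
tool_pos: [0.5178, -0.3091, 0.2386]
eef_rot: [0.981, 0.194, 0.0, 0.0]
contact_force: [-0.7, -0.4, 0.4]
opening: 0.473
finger_force: 4.7
```

Run:
```python
from h import *
im,d,P=snap("side","side6"); s=r.get_state(); print(s["tool_pos"],s["opening"]*88,s["finger_force"])
cv2.imwrite("pics/c6.png",cv2.resize(im[40:178,290:400],(478,600),interpolation=cv2.INTER_CUBIC))
q=P-[.518,-.309,0]; m=(d>0)&(np.hypot(q[...,0],q[...,1])<.045)&(P[...,2]>.012)&(P[...,2]<.045); print(m.sum(),P[m].mean(0).round(4),P[m][:,2].max())
```

```text
[ 0.51726568 -0.30887876  0.2376202 ] 41.02149774984021 4.685354475991517
57 [ 0.5176 -0.3047  0.0228] 0.02968244471766812
```

View pics/c6.png

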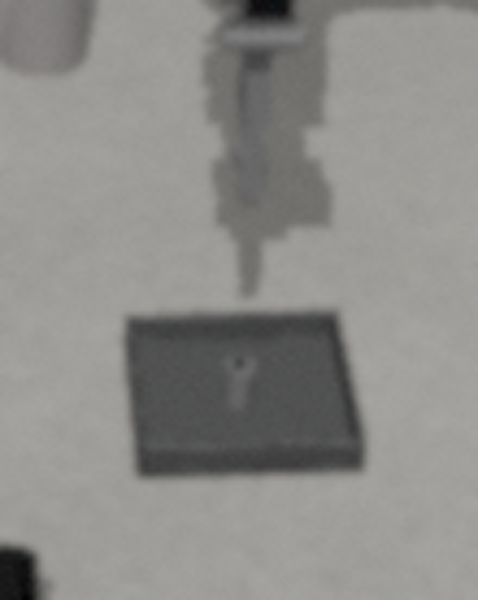

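The spacer stands in the tray at crop (240,380), top at z≈0.029. Now back to the stand.

Emit:
step_arm:
  series:
    - [-1,17,1,0,0,0,0.53]
    - [-1,34,1,0,0,0,0.53]
    - [-1,34,1,0,0,0,0.53]
    - [-1,34,1,0,0,0,0.53]
    - [-1,34,1,0,0,0,0.53]
    - [-1,34,0,0,0,0,0.53]
    - [-1,34,0,0,0,0,0.53]
    - [-1,34,0,0,0,0,0.53]
    - [-1,34,0,0,0,0,0.53]
    - [-1,34,0,0,0,0,0.53]
    - [-1,34,0,0,0,0,0.53]
    - [-1,34,0,0,0,0,0.53]
    - [-1,34,0,0,0,0,0.53]
    - [-1,34,0,0,0,0,0.53]
    - [-1,34,0,0,0,0,0.53]
    - [-1,34,0,0,0,0,0.53]
    - [0,34,0,0,0,0,0.53]
    - [0,34,0,0,0,0,0.53]
    - [0,0,0,0,0,0,0.53]
    - [0,0,0,0,0,0,0.53]

```text
clock: 17.55
tool_pos: [0.5, 0.2868, 0.2421]
eef_rot: [0.981, 0.195, -0.001, 0.0]
contact_force: [-0.4, -0.4, -0.5]
opening: 0.47
finger_force: 4.7
```

Run:
```python
from h import *
im,d,P=snap("side","side7"); s=r.get_state(); print(s["tool_pos"],s["opening"]*88,s["finger_force"])
a=np.radians(112.7); Y=np.array([np.cos(a),np.sin(a)]); X=np.array([Y[1],-Y[0]]); q=P[...,:2]-[.5025,.2922]; lx=q@X; ly=q@Y; z=P[...,2]
for lo,hi in((.13,.16),(.16,.2)):
    m=(d>0)&(z>lo)&(z<hi)&(abs(lx)<.02)&(abs(ly)<.03); print(m.sum(),np.percentile(lx[m],[3,97]).round(4),np.percentile(ly[m],[3,50,97]).round(4),z[m].min())
```

```text
[0.5007188  0.28520853 0.2422905 ] 41.49084986232224 4.685486072567073
130 [-0.0085  0.0023] [-0.0168  0.0099  0.0115] 0.13779858077995966
186 [-0.0084  0.0027] [-0.0158  0.0103  0.0116] 0.1602869870305843
```

Emit:
step_arm:
  series:
    - [1,5.5,0,0,0,0,0.53]
    - [0,0,0,0,0,0,0.53]
    - [0,0,-15,0,0,0,0.53]
    - [0,0,-20,0,0,0,0.53]
    - [0,0,-10,0,0,0,0.53]
    - [0,0,0,0,0,0,0.53]
    - [0,0,0,0,0,0,0.53]

```text
clock: 18.3
tool_pos: [0.5033, 0.2913, 0.1986]
eef_rot: [0.981, 0.193, 0.0, -0.0]
contact_force: [-0.0, -0.2, -0.1]
opening: 0.473
finger_force: 4.7
```

Emit:
step_arm:
  series:
    - [0,0,-20,0,0,0,0.53]
    - [0,0,-20,0,0,0,0.53]
    - [0,0,-18,0,0,0,0.53]
    - [0,0,-10,0,0,0,0.53]
    - [0,0,-4,0,0,0,0.53]
    - [0,0,-3,0,0,0,0.53]
    - [0,0,0,0,0,0,0.53]
    - [0,0,0,0,0,0,0.53]

```text
clock: 19.1
tool_pos: [0.5034, 0.2917, 0.124]
eef_rot: [0.981, 0.194, 0.001, -0.0]
contact_force: [1.2, 0.2, -1.1]
opening: 0.47
finger_force: 4.7
```

Emit:
step_arm:
  series:
    - [0,0,-1.5,0,0,0,0.53]
    - [0,0,0,0,0,0,0.53]
    - [0,0,0,0,0,0,0.5]
    - [0,0,0,0,0,0,0.46]
    - [0,0,0,0,0,0,0.3]
    - [0,0,0,0,0,0,0]
    - [0,0,0,0,0,0,0]
    - [0,0,0,0,0,0,0]
    - [0,0,0,0,0,0,0]
    - [0,0,10,0,0,0,0]
    - [0,0,20,0,0,0,0]
    - [0,0,30,0,0,0,0]
    - [0,0,30,0,0,0,0]
    - [0,0,30,0,0,0,0]
    - [-10,-40,0,0,0,0,0]
    - [-10,-40,0,0,0,0,0]
    - [-10,-40,0,0,0,0,0]
    - [-10,-40,0,0,0,0,0]
    - [0,0,0,0,0,0,0]
    - [0,0,0,0,0,0,0]

```text
clock: 21.1
tool_pos: [0.4632, 0.1307, 0.2426]
eef_rot: [0.981, 0.193, 0.001, -0.0]
contact_force: [-0.0, 1.2, 0.5]
opening: 1.0
finger_force: 0.0
```

Run:
```python
from h import *
im,d,P=snap("side","side8"); s=r.get_state(); print(s["tool_pos"],s["opening"],s["clock"])
z=P[...,2]; m=(d>0)&(np.hypot(P[...,0]-.5025,P[...,1]-.292)<.05)&(z>.158); print(m.sum(),longdir(P[m]),z[m].max())
m=(d>0)&(np.hypot(P[...,0]-.518,P[...,1]+.309)<.04)&(z>.012)&(z<.05); print(m.sum(),P[m].mean(0).round(4),P[m][:,2].max())
cv2.imwrite("pics/c8.png",im)
```

```text
[0.4635277  0.13212241 0.24248083] 1.0010910582681647 21.15
362 (array([0.5042, 0.2925]), array([0.0237, 0.0475]), 112.8) 0.16677350156991277
60 [ 0.5178 -0.3046  0.0225] 0.030314409117480623
```

View pics/c8.png

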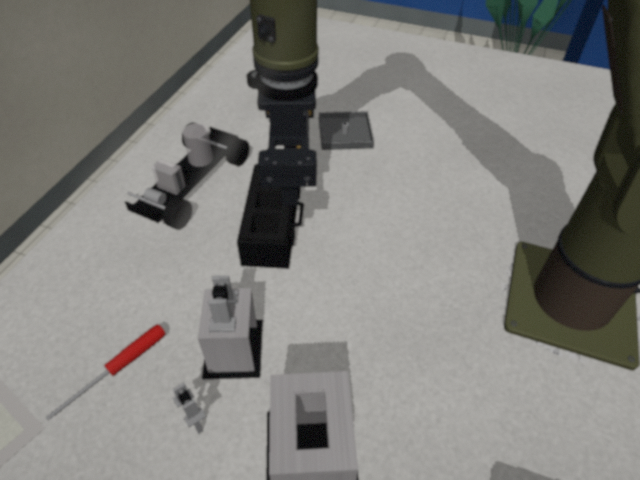

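The tongs hang upright in the small stand at (222,305), top at z 0.167 and about 2 mm off centre. The spacer stands in the tray at (346,127), and the arm is clear.

```bash
python3 -c "
from plant import r
print(r.finish_job())"
```

```text
the job is handed in; nothing more can be done
None
```

The job is handed in with no verdict returned: the last camera check showed the spacer standing on the tray floor, the tongs hanging upright in the small stand, and the arm clear, at about 21 s of the 54 s allowed.

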